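# Find the lid that fits the snack tub and twist it locked

### The arm

A 6-joint arm with a two-finger parallel gripper is mounted at the origin on the work surface. World frame = base frame: x ahead of the robot, y to its left, z up, the work surface at z = 0. Lengths are in m, angles in rad, forces in N, time in s.
With the tool pointing down it reaches from about 0.4 to 0.925 m from the base axis. Payload 3.4 kg.
Tool frame: the origin (TCP) lies midway between the tips of the shut fingers; the grasp point (between the pads) lies 19 mm behind it (arm.tcp_to_grasp is the distance from the TCP to the grasp point, in m); x points along the fingers, y is the direction in which the jaws open and shut, and the axes are right-handed (so a half turn about x gives the same grasp; the last joint's range is limited). The gripper opens to 85 mm and grips with 20 to 120 N. Pads are 22 mm wide; open, the fingers measure 114 mm over their backs; the gripper's body (76 mm by 85 mm) begins 54 mm behind the grasp point. The pads swing forward as they close: fully open they stand 13 mm farther back than shut.
Start: joints at [-1.218, 0.307, 1.506, -0, 1.328, -0.073], TCP at [0.238, -0.523, 0.2] pointing down, gripper open.
Joint ranges: [-3.12, 3.12], [-1.05, 2.28], [0.14, 2.33], [-1.42, 4.57], [0.1, 2.73], [-2.68, 2.68]. Speed limits (rad/s): [2.57, 2.57, 3.14, 3.14, 3.14, 3.14].

### API

Orientations are given as [roll, pitch, yaw] about the fixed x, y, z axes, in that order (R = Rz(yaw) Ry(pitch) Rx(roll)).
In Python, from rig import arm gives the robot as it stands. The module is installed in compiled form; this text tells all that it offers.
- The arm moves only by the tool apply_moves, never from a script. Its argument "deltas" is one flat list of numbers, 6 for each row, row after row: the shift along the tool's x, y, z in cm, then the turn, a rotation vector about the tool's x, y, z in degrees. A call has 1 to 10 rows; each row shifts and turns the commanded pose from where the row before left it, along the tool's axes as they then stand; what a row does not reach is not made up. A row lasts 1/12 s, in which the tool goes at most 41.7 mm and 7.16 degrees, less where a joint would pass 70% of its speed; a pose out of reach is approached as far as the arm can. A call is refused whole if a number of a shift passes 4.17 or a number of a turn 7.16, either way. A call with a gripper value outside its range is refused whole. "gripper" is the opening, from -1 (shut) to 1 (fully open), set as the call begins (left out, the last holds). The fingers move at their own pace and stop on an object; the grip force is fixed at half the most. Time passes only in rows, so rows that do not move let the fingers close. It gives the time, the measured TCP pose, the force and the opening at its end, in the units of the state.
- arm.state(): the state, without advancing time (a new reading comes with each control period).
- arm.get_image(name): name is "side" or "top"; returns a dict with "img" (400x640x3 uint8, red, green, blue), "fx", "fy", "cx", "cy" (pixels), "k1" (the pictures are not rectified: a ray, as slopes to the right and down, at radius r is drawn at 1 + k1 r^2 times it, then the intrinsics apply), "camera_from_world" (4x4, takes a point from world to camera coordinates). Camera axes: x right, y up, looking along -z (the intrinsics and any distortion apply to the point x, -y, -z); pixel columns grow to the right and rows downward; lengths in m; the calibration is good to about 2 mm. A picture is of the moment at which its call begins. There is no depth.
- arm.sign_off(): hands the job in, once; it reports no verdict.
The state is a dict: "clock": time; "joint_pos": joint angles; "joint_vel": joint speeds; "tau": joint torques, N m; "tool_pos": TCP position; "orientation": TCP orientation; "contact_force": force on the tool from outside, world axes, zero at the start; "moment": the same for the moment, N m; "finger_gap": finger opening in m.
Only numpy, scipy, OpenCV 4.12 (cv2) and the standard library are available. Lean on these libraries where they do the work, as an engineer would, in place of code of your own. Each camera call takes 0.05 s, during which the arm holds its last target.

### The job

Of the three loose lids in the drawer, pick the one whose size fits the snack tub that stands in the wooden cutlery insert. Set it down over the tub's neck with its grip bar crosswise to the tub's long side, then twist it clockwise (seen from above) about a quarter turn until the bar lies along the long side and the lid is locked fully home, and let go. Leave the other two lids where they lie.

Things in the scene. Friction and masses are not known exactly. Their poses are not given: they have to be found in the camera images.
- tub: White tub fixed in a wood insert (190 x 152 mm, walls 26). Origin: on its axis at the drawer floor; z up, x along its long side. Body 96 (x) x 70 (y), top at z 45 mm. Neck 44 dia narrows from z 66 to 28 dia at its top, z 75. Neck lugs at +x and -x, 64 deg wide, z 59-67, 29 mm from the axis: lid lugs pass down beside them, then turn clockwise under them. Stop 9 deg past x; no turn the other way.
- lid_middle: The lid that fits: white cap, 72 mm dia, skirt down. Origin: on its axis at the skirt's lower edge; z up, x along the grip bar. Disc top at z 30 mm; bar z 30-58, 40 long, 16 wide (y). Inside, lugs under both bar ends. Goes down with its bar within 35 deg of the tub's y, 3.5 mm play all round; home with its origin 49 mm above the tub's origin. A half turn makes no difference. About 50 g.
- lid_small: A lid that does not fit: same shape, bar and heights as lid_middle but 48 mm in diameter, too narrow for the neck. Origin and axes as for lid_middle.
- lid_large: A lid that does not fit: same shape, bar and heights as lid_middle but 96 mm in diameter, too wide to catch the neck's lugs. Origin and axes as for lid_middle.
Things that resemble listed ones, but are neither listed nor needed, are in the scene too. What is shaped like the lid_middle but blue or purple is not meant.

How it is judged:
By the outcome, as a careful person would: the job done as asked, in the order asked, and still so for the second after the job is handed in, with the robot touching nothing.
It also fails if it takes over 42 s, if anything falls off the work surface, if the arm or the gripper's body presses on something with over 40 N, if the wrist force passes 120 N, or if a joint passes its speed limit or range.

## Working session

There is one attempt and no reset: what is moved stays moved. The work goes in short steps, Python scripts to look and compute and a tool call to move; the robot and the scene stay as the last step left them, time stands still between calls to the robot, and variables do not carry over. Pictures are saved under pics/ and viewed, and the job is handed in when it is done.

Besides the shell and the picture viewer there is one more tool, called after "Emit:" as name(argument=value, ...) on one line, values as JSON. apply_moves: Moves the arm, as the interface text tells. Its arguments: {"type":"object","properties":{"deltas":{"type":"array"},"gripper":{"type":"number"}},"required":["deltas"]}

```bash
mkdir -p pics; cat > h.py <<'E'
import numpy as np, cv2
from scipy.spatial.transform import Rotation as R
from rig import arm
def grab(n):
    d=arm.get_image(n); return d
def save(d,fn): cv2.imwrite(fn,cv2.cvtColor(d["img"],cv2.COLOR_RGB2BGR))
def ray(d,u,v):
    K=np.array([[d["fx"],0,d["cx"]],[0,d["fy"],d["cy"]],[0,0,1.]])
    x,y=(u-d["cx"])/d["fx"],(v-d["cy"])/d["fy"]
    p=cv2.undistortPoints(np.array([[[u,v]]],float),K,np.array([d["k1"],0,0,0.]))[0,0]
    T=np.array(d["camera_from_world"]); Rw=T[:3,:3].T
    o=-Rw@T[:3,3]; return o,Rw@np.array([p[0],-p[1],-1.])
def onz(d,u,v,z):
    o,r=ray(d,u,v); return o+r*(z-o[2])/r[2]
def proj(d,P):
    T=np.array(d["camera_from_world"]); c=T[:3,:3]@np.asarray(P)+T[:3,3]
    x,y=c[0]/-c[2],-c[1]/-c[2]; s=1+d["k1"]*(x*x+y*y)
    return np.array([d["fx"]*x*s+d["cx"],d["fy"]*y*s+d["cy"]])
E
python3 - <<'E'
from h import *
for n in("top","side"):
    d=grab(n); save(d,f"pics/{n}0.png"); print(n,d["fx"],d["k1"],np.round(d["camera_from_world"],3).tolist())
print(arm.state())
E
```

```text
top 361.93270524376413 0.01867680037825141 [[-0.024, -1.0, 0.005, 0.081], [0.991, -0.023, 0.13, -0.562], [-0.13, 0.008, 0.992, -0.634], [0.0, 0.0, 0.0, 1.0]]
side 502.4180503608962 -0.030000811970045616 [[-0.787, -0.616, 0.017, 0.47], [0.411, -0.505, 0.759, -0.211], [-0.459, 0.604, 0.651, -0.807], [0.0, 0.0, 0.0, 1.0]]
{'clock': 0.1, 'joint_pos': array([-1.21750145e+00,  3.07485072e-01,  1.50754049e+00, -1.97915960e-05,
        1.32840870e+00, -7.34850605e-02]), 'joint_vel': array([-0.00182291, -0.00257733, -0.00323347,  0.00020286, -0.00068506,
       -0.0008093 ]), 'tau': array([ 7.71135474e-04, -4.58528852e+01, -2.52607334e+01, -2.47789296e-05,
        5.48690994e-03,  8.36892582e-06]), 'tool_pos': array([ 0.23775672, -0.52278829,  0.19908158]), 'orientation': array([-1.63385379,  1.56895462,  1.93452357]), 'contact_force': array([-0.25857396,  0.134474  , -0.75633606]), 'moment': array([-0.01747154,  0.01453265, -0.00171578]), 'finger_gap': 0.08537386141559418}
```

View pics/top0.png

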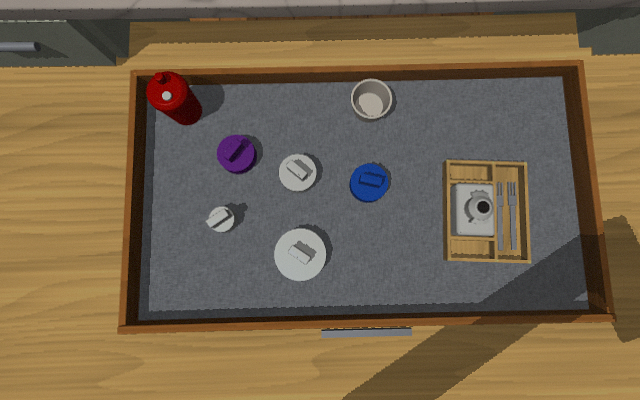

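View pics/side0.png

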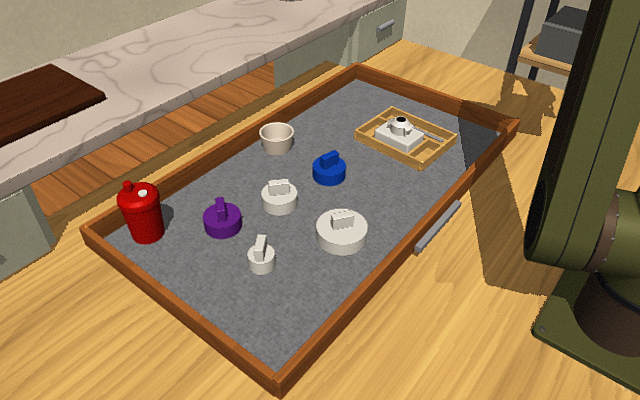

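Candidates in the top view: white lid (297,172) looks mid-size, white (300,254) large, white (221,219) small; purple (236,153) and blue (369,182) are decoys. There is also a beige bowl at (371,99). The tub is in the insert at about (475,208). I choose (297,172) and will check it in a close crop.

```bash
python3 - <<'E'
import cv2,numpy as np
t=cv2.imread("pics/top0.png"); s=cv2.imread("pics/side0.png")
a=cv2.resize(t[150:200,270:330],(480,400),interpolation=cv2.INTER_CUBIC)
b=cv2.resize(s[170:222,255:306],(300,306),interpolation=cv2.INTER_CUBIC)
o=np.zeros((400,790,3),np.uint8);o[:,:480]=a;o[:306,485:785]=b
cv2.imwrite("pics/c1.png",o)
a=cv2.resize(t[155:267,440:532],(92*4,112*4),interpolation=cv2.INTER_CUBIC)
b=cv2.resize(s[104:170,352:460],(108*4,66*4),interpolation=cv2.INTER_CUBIC)
o=np.zeros((448,800,3),np.uint8);o[:,:368]=a;o[:264,368:800]=b
cv2.imwrite("pics/c2.png",o)
E
```

```text
(no output)
```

View pics/c1.png

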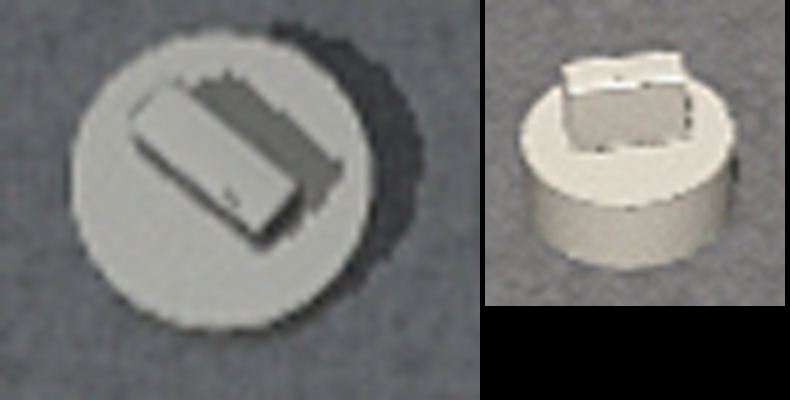

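View pics/c2.png

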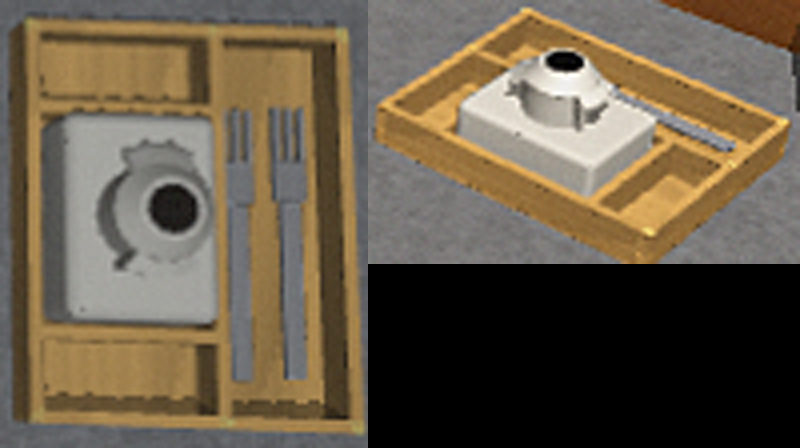

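The crop shows a plain white, mid-size lid with a white bar, running from upper left to lower right in the top view (bar about (287,162) to (305,178)). The tub crop shows the neck hole at about (484,207) in the top view and the long side along the image's vertical.

```bash
cat > m.py <<'E'
from h import *
t=cv2.imread("pics/top0.png"); s=cv2.imread("pics/side0.png")
dt=grab("top"); ds=grab("side")
def tri(a,b):
    o1,r1=ray(dt,*a);o2,r2=ray(ds,*b)
    A=np.stack([r1,-r2],1);k=np.linalg.lstsq(A,o2-o1,rcond=None)[0]
    p,q=o1+k[0]*r1,o2+k[1]*r2; return (p+q)/2,np.linalg.norm(p-q)
def up(img,box,f=8):
    x0,y0,x1,y1=box
    return cv2.resize(img[y0:y1,x0:x1],None,fx=f,fy=f,interpolation=cv2.INTER_CUBIC)
def pix(p,box,f=8): return (np.asarray(p,float)+.5)/f-.5+np.array(box[:2])
def blobs(mask):
    c,_=cv2.findContours(mask.astype(np.uint8),cv2.RETR_EXTERNAL,cv2.CHAIN_APPROX_NONE)
    return sorted(c,key=cv2.contourArea)[::-1]
E
python3 - <<'E'
from m import *
# neck hole
bt=(465,190,500,225); bs=(385,108,418,140)
res=[]
for im,b in((t,bt),(s,bs)):
    g=up(im,b).max(2); c=blobs(g<75)[0]; e=cv2.fitEllipse(c); res.append(pix(e[0],b)); print("hole",res[-1],np.array(e[1])/8)
print(tri(*res))
# lids: white discs in top view
for name,b,dia in(("mid",(270,148,330,200),72),("large",(265,220,335,288),96),("small",(200,200,245,240),48)):
    g=up(t,b).min(2); c=blobs(g>120)[0]; h=cv2.convexHull(c); e=cv2.fitEllipse(h); p=pix(e[0],b); ax=np.array(e[1])/8
    print(name,p,ax,e[2])
    for z in(0.03,.06,0.09,0.12):
        P=onz(dt,*p,z); 
        dpt=(dt["camera_from_world"]@np.append(P,1))[2]
        print("  z",z,P.round(4),"dia mm",ax*-dpt/dt["fx"]*1000)
E
```

```text
hole [482.95223045 206.62615776] [11.38749695 12.18609428]
hole [400.74886703 118.87123489] [4.63130093 9.11961365]
(array([ 0.54138793, -0.20885854,  0.07105384]), np.float64(0.0005897263599817553))
mid [296.92078018 172.00772667] [37.43806458 37.9662323 ] 77.3010482788086
  z 0.03 [0.6197 0.1184 0.03  ] dia mm [70.67782145 71.67492812]
  z 0.06 [0.6133 0.1164 0.06  ] dia mm [67.5170426  68.46955773]
  z 0.09 [0.607  0.1143 0.09  ] dia mm [64.35626376 65.26418733]
  z 0.12 [0.6006 0.1123 0.12  ] dia mm [61.19548491 62.05881693]
large [299.48936462 254.31257248] [52.29014587 53.11089325] 7.590681076049805
  z 0.03 [0.466  0.1159 0.03  ] dia mm [95.83852806 97.34281188]
  z 0.06 [0.4665 0.1139 0.06  ] dia mm [91.55253868 92.98954951]
  z 0.09 [0.467 0.112 0.09 ] dia mm [87.26654931 88.63628714]
  z 0.12 [0.4675 0.1101 0.12  ] dia mm [82.98055993 84.28302477]
small [216.43404388 215.8654995 ] [15.01327324 27.36021233] 49.13170623779297
  z 0.03 [0.5403 0.2686 0.03  ] dia mm [27.86754687 50.78586044]
  z 0.06 [0.5375 0.2598 0.06  ] dia mm [26.62128389 48.51466885]
  z 0.09 [0.5347 0.2511 0.09  ] dia mm [25.37502091 46.24347727]
  z 0.12 [0.5318 0.2423 0.12  ] dia mm [24.12875792 43.97228568]
```

```bash
python3 - <<'E'
import cv2,numpy as np
t=cv2.imread("pics/top0.png"); s=cv2.imread("pics/side0.png")
def up(im,b,f): return cv2.resize(im[b[1]:b[3],b[0]:b[2]],None,fx=f,fy=f,interpolation=cv2.INTER_CUBIC)
def en(a,lo,hi): return np.clip((a.astype(float)-lo)*255/(hi-lo),0,255).astype(np.uint8)
a=en(up(t,(280,155,312,185),12),90,220); b=en(up(s,(262,172,298,208),11),120,255)
o=np.zeros((400,790,3),np.uint8);o[:a.shape[0],:a.shape[1]]=a;o[:b.shape[0],390:390+b.shape[1]]=b
for i in range(0,384,48): cv2.putText(o,str(280+i//12),(i,395),0,.35,(0,255,255),1)
cv2.imwrite("pics/c3.png",o)
a=up(t,(442,156,532,266),5); b=up(s,(352,104,460,170),5)
cv2.imwrite("pics/c4.png",a); cv2.imwrite("pics/c5.png",b)
E
```

```text
(no output)
```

View pics/c3.png

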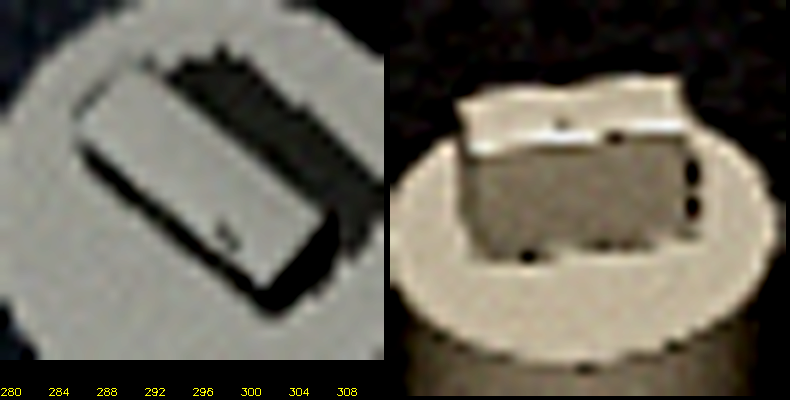

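View pics/c4.png

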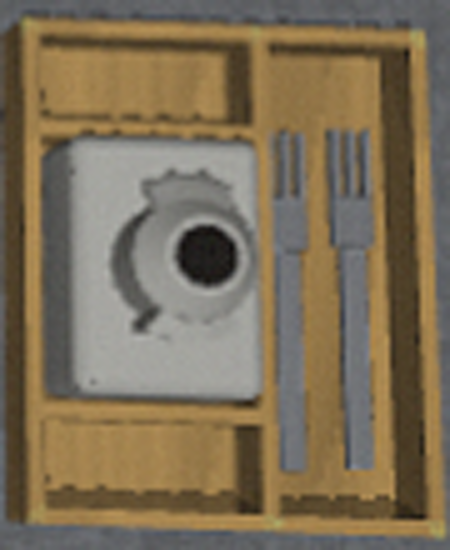

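View pics/c5.png

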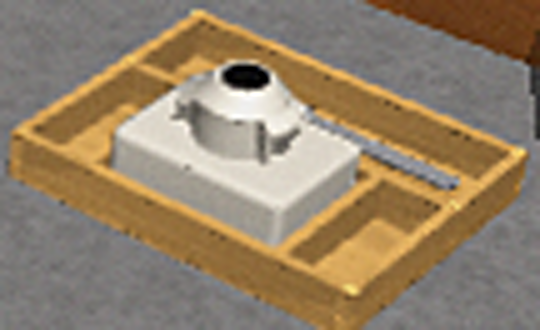

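```bash
python3 - <<'E'
from m import *
def P(p,b,f): return pix(p,b,f)
bt=(280,155);bs=(262,172)
bar=[P(p,bt,12) for p in((75,128),(142,65),(330,215),(268,290))]
print("bar px",np.round(bar,1).tolist())
bsd=[P((p[0]-390,p[1]),bs,11) for p in((470,152),(458,102),(680,80),(690,135))]
ct=np.mean(bar,0);cs=np.mean(bsd,0); print("bar top tri",tri(ct,cs))
for z in(.054,.058):
    Q=np.array([onz(dt,*p,z) for p in bar]); print(z,Q.mean(0).round(4),
     "yaw",np.degrees([np.arctan2(*(Q[1]-Q[2])[1::-1]),np.arctan2(*(Q[0]-Q[3])[1::-1])]).round(1),
     [np.linalg.norm(Q[i]-Q[(i+1)%4]).round(4) for i in range(4)])
Q=np.array([onz(ds,*p,.057) for p in bsd]); print("side",Q.round(4).tolist(), Q.mean(0))
# insert & tub
ct=[P(p,(442,156),5) for p in((25,22),(425,35),(440,533),(30,522))]
csd=[P(p,(352,104),5) for p in((12,135),(197,12),(525,155),(350,292))]
for a in ct:
    print([ (lambda r:(r[0].round(3).tolist(),round(r[1],4)))(tri(a,b)) for b in csd][:4])
for z in(.04,.045):
  Q=np.array([onz(dt,*P(p,(442,156),5),z) for p in((72,138),(258,140),(262,400),(75,400))])
  print("tub",z,Q.mean(0).round(4),Q.round(4)[:,:2].tolist(),
    "yaw",np.degrees([np.arctan2(*(Q[0]-Q[3])[1::-1]),np.arctan2(*(Q[1]-Q[2])[1::-1])]))
S=np.array([onz(ds,*P(p,(352,104),5),.042) for p in((118,128),(278,205),(358,152))])
print("side tub",S.round(4).tolist(),(S[0]+S[2])/2,np.degrees(np.arctan2(*(S[0]-S[1])[1::-1])),np.degrees(np.arctan2(*(S[2]-S[1])[1::-1])))
E
```

```text
bar px [[285.8, 165.2], [291.4, 160.0], [307.0, 172.5], [301.9, 178.7]]
bar top tri (array([0.62037566, 0.11742853, 0.05155311]), np.float64(0.0005391130427404015))
0.054 [0.6201 0.1174 0.054 ] yaw [49.7 48.4] [np.float64(0.0141), np.float64(0.037), np.float64(0.0148), np.float64(0.0387)]
0.058 [0.6192 0.1172 0.058 ] yaw [49.7 48.4] [np.float64(0.014), np.float64(0.0367), np.float64(0.0148), np.float64(0.0384)]
side [[0.6232, 0.1409, 0.057], [0.6343, 0.132, 0.057], [0.6079, 0.1024, 0.057], [0.5964, 0.113, 0.057]] [0.61546062 0.12208882 0.057     ]
[([0.639, -0.17, 0.018], np.float64(0.0004)), ([0.58, -0.149, 0.124], np.float64(0.0757)), ([0.504, -0.158, 0.117], np.float64(0.2248)), ([0.568, -0.214, -0.036], np.float64(0.1728))]
[([0.687, -0.335, -0.073], np.float64(0.1059)), ([0.63, -0.321, 0.02], np.float64(0.0018)), ([0.563, -0.391, -0.053], np.float64(0.174)), ([0.656, -0.515, -0.278], np.float64(0.0903))]
[([0.51, -0.138, 0.146], np.float64(0.2109)), ([0.491, -0.178, 0.163], np.float64(0.1206)), ([0.441, -0.309, 0.019], np.float64(0.0005)), ([0.472, -0.314, -0.06], np.float64(0.0965))]
[([0.5, -0.067, 0.148], np.float64(0.1269)), ([0.475, -0.084, 0.191], np.float64(0.0478)), ([0.42, -0.146, 0.112], np.float64(0.0737)), ([0.449, -0.157, 0.023], np.float64(0.0007))]
tub 0.04 [ 0.5403 -0.2075  0.04  ] [[0.5895, -0.1764], [0.5871, -0.2449], [0.4915, -0.2382], [0.4931, -0.1706]] yaw [-3.4614961  -4.00737559]
tub 0.045 [ 0.5398 -0.2054  0.045 ] [[0.5887, -0.1745], [0.5863, -0.2425], [0.4914, -0.2358], [0.4929, -0.1687]] yaw [-3.4614961  -4.00737559]
side tub [[0.5852, -0.1752, 0.042], [0.4961, -0.1689, 0.042], [0.4895, -0.2287, 0.042]] [ 0.53735069 -0.2019693   0.042     ] -4.0464329099649765 -96.25964585462465
```

```bash
cat >> h.py <<'E'
def pose():
    s=arm.state(); return s,np.array(s["tool_pos"]),R.from_euler("xyz",s["orientation"])
def barang(Rm): # bar direction (tool z) world angle deg
    z=Rm.as_matrix()[:,2]; return np.degrees(np.arctan2(z[1],z[0]))
def plan(target,ang,exact=False):
    """move to world pos with tool x down and tool z at world angle ang; shift in current tool cm, rotvec deg in tool"""
    s,p,Rm=pose(); a=np.radians(ang)
    X=np.array([0,0,-1.]);Z=np.array([np.cos(a),np.sin(a),0]);Y=np.cross(Z,X)
    Rt=R.from_matrix(np.stack([X,Y,Z],1))
    d=Rm.inv().apply(np.asarray(target)-p)*100; rv=np.degrees((Rm.inv()*Rt).as_rotvec())
    print("p",p.round(4),"bar",round(barang(Rm),2),"j",np.array(s["joint_pos"]).round(3),"F",np.array(s["contact_force"]).round(1),"gap",round(s["finger_gap"],4),"t",round(s["clock"],2))
    print("shift cm",d.round(2),"turn",rv.round(2)); return d,rv
E
python3 - <<'E'
from h import *
s,p,Rm=pose(); print(Rm.as_matrix().round(3))
for a in(49,49-180): plan((0.6204,.118,.12),a)
E
```

```text
[[-0.     0.414 -0.91 ]
 [ 0.001 -0.91  -0.414]
 [-1.    -0.001 -0.   ]]
p [ 0.2379 -0.5232  0.1996] bar -155.55 j [-1.218  0.307  1.507 -0.     1.328 -0.074] F [-0.7 -0.2  0.5] gap 0.0851 t 0.3
shift cm [  7.99 -42.53 -61.36] turn [1.5545e+02 5.0000e-02 1.0000e-02]
p [ 0.2379 -0.5232  0.1996] bar -155.55 j [-1.218  0.307  1.507 -0.     1.328 -0.074] F [-0.7 -0.2  0.5] gap 0.0851 t 0.3
shift cm [  7.99 -42.53 -61.36] turn [-2.455e+01 -1.000e-02  4.000e-02]
```

Emit:
apply_moves(deltas=[0,-2.24,-3.23,0,0,0,0,-2.24,-3.23,0,0,0,0,-2.24,-3.23,0,0,0,0,-2.24,-3.23,0,0,0,0,-2.24,-3.23,0,0,0,0,-2.24,-3.23,0,0,0,0,-2.24,-3.23,0,0,0,0,-2.24,-3.23,0,0,0,0,-2.24,-3.23,0,0,0,0,-2.24,-3.23,0,0,0], gripper=0.1)

```text
clock: 1.13
tool_pos: [0.4399, -0.184, 0.2001]
orientation: [2.252, 1.57, -0.463]
contact_force: [1.2, -0.9, -0.5]
finger_gap: 0.0473
```

Emit:
apply_moves(deltas=[0,-2.24,-3.23,0,0,0,0,-2.24,-3.23,0,0,0,0,-2.24,-3.23,0,0,0,0,-2.24,-3.23,0,0,0,0,-2.24,-3.23,0,0,0,0,-2.24,-3.23,0,0,0,0,-2.24,-3.23,0,0,0,0,-2.24,-3.23,0,0,0,0,-2.24,-3.23,-4,0,0,1,0,0,-4,0,0])

```text
clock: 1.97
tool_pos: [0.626, 0.1251, 0.1915]
orientation: [3.101, 1.561, 0.534]
contact_force: [0.7, -1.0, 0.7]
finger_gap: 0.0471
```

Emit:
apply_moves(deltas=[2,0,0,-4,0,0,2,0,0,-4,0,0,2,0,0,-4,0,0,0,0,0,-4,0,0,0,0,0,0,0,0])

```text
clock: 2.38
tool_pos: [0.619, 0.118, 0.1279]
orientation: [-0.723, 1.567, -3.017]
contact_force: [1.1, 0.1, 0.3]
finger_gap: 0.0467
```

```bash
python3 - <<'E'
from h import *
plan((0.6204,.118,.1),-131)
for n in("top","side"):
    d=grab(n); save(d,f"pics/{n}1.png")
a=cv2.imread("pics/top1.png")[110:230,230:370];b=cv2.imread("pics/side1.png")[120:260,200:360]
o=np.zeros((400,800,3),np.uint8); a=cv2.resize(a,(400,343));b=cv2.resize(b,(400,350));o[:343,:400]=a;o[:350,400:]=b;cv2.imwrite("pics/v1.png",o)
E
```

```text
p [0.619  0.118  0.1279] bar -131.43 j [ 0.121  0.443  1.48  -0.     1.223  0.844] F [1.1 0.1 0.3] gap 0.0467 t 2.38
shift cm [ 2.79  0.11 -0.1 ] turn [-0.43  0.17  0.15]
```

View pics/v1.png

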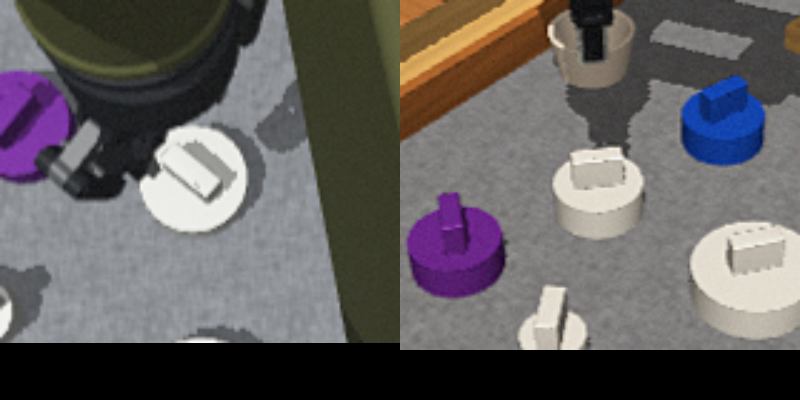

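```bash
python3 - <<'E'
from h import *
s,p,Rm=pose()
for n in("top","side"):
    d=grab(n); im=cv2.imread(f"pics/{n}1.png")
    for dy,c in((0,(0,255,0)),(.024,(0,0,255)),(-.024,(255,0,0))):
        q=proj(d,p+Rm.apply([-.008,dy,0])); print(n,q.round(1)); cv2.circle(im,tuple(int(v) for v in q.round()),1,c,-1)
    x,y=[int(v) for v in q]; x0=max(0,x-60);y0=max(0,y-60)
    cv2.imwrite(f"pics/p_{n}.png",cv2.resize(im[y0:y0+120,x0:x0+120],(400,400),interpolation=cv2.INTER_NEAREST))
cv2.imwrite("pics/pp.png",np.hstack([cv2.imread("pics/p_top.png"),cv2.imread("pics/p_side.png")]))
E
```

```text
top [292.3 157.3]
top [302.1 146.1]
top [282.4 168.6]
side [275.8 146.1]
side [274.5 138.9]
side [277.2 153.7]
```

View pics/pp.png

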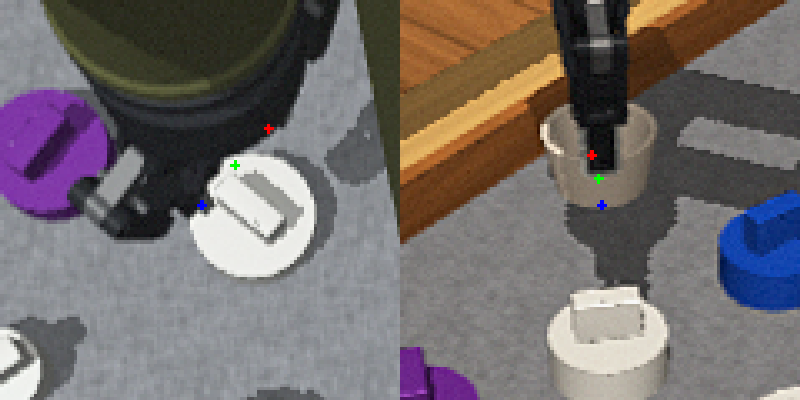

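The lid is clear of the fingers, and the jaws lie roughly across the bar. I'll go lower and take a closer look before gripping.

Emit:
apply_moves(deltas=[1.3,0,-0.1,-0.4,0.2,0.1,1.3,0.1,0,0,0,0,1.2,0,0,0,0,0,1.2,0,0,0,0,0,0,0,0,0,0,0])

```text
clock: 3.0
tool_pos: [0.6208, 0.1179, 0.0785]
orientation: [-3.082, 1.569, 0.911]
contact_force: [0.2, 1.3, -0.7]
finger_gap: 0.0471
```

```bash
cat > look.py <<'E'
from h import *
import sys
def look(tag,half=40,back=.008,gap=None):
    s,p,Rm=pose(); g=gap or s["finger_gap"]/2; outs=[]
    for n in("top","side"):
        d=grab(n); save(d,f"pics/{n}{tag}.png"); im=cv2.imread(f"pics/{n}{tag}.png")
        qs=[proj(d,p+Rm.apply([-back,dy,0])) for dy in(0,g,-g)]
        x,y=[int(v) for v in qs[0]]; x0=min(max(0,x-half),640-2*half);y0=min(max(0,y-half),400-2*half); f=400/(2*half)
        o=cv2.resize(im[y0:y0+2*half,x0:x0+2*half],(400,400),interpolation=cv2.INTER_CUBIC)
        for q,c in zip(qs,((0,255,0),(0,0,255),(255,0,0))): cv2.circle(o,tuple(int(v) for v in (q-[x0,y0]+.5)*f),3,c,1)
        print(n,"crop origin",x0,y0,"scale",f,"pts",np.round(qs,1).tolist()); outs.append(o)
    cv2.imwrite(f"pics/look{tag}.png",np.hstack(outs))
if __name__=="__main__": look(sys.argv[1],int(sys.argv[2]) if len(sys.argv)>2 else 40)
E
python3 look.py 2; python3 -c "
from h import *
plan((0.6204,.118,.027),-131)"
```

```text
top crop origin 254 124 scale 5.0 pts [[294.9, 164.6], [303.7, 154.5], [286.0, 174.9]]
side crop origin 237 128 scale 5.0 pts [[277.1, 168.1], [275.7, 160.9], [278.5, 175.7]]
p [0.6223 0.1181 0.0804] bar -131.19 j [1.200e-01 4.880e-01 1.535e+00 1.000e-03 1.115e+00 8.390e-01] F [-0.3  0.4  0.4] gap 0.047 t 3.1
shift cm [ 5.34 -0.14  0.15] turn [-0.19 -0.22 -0.11]
```

View pics/look2.png

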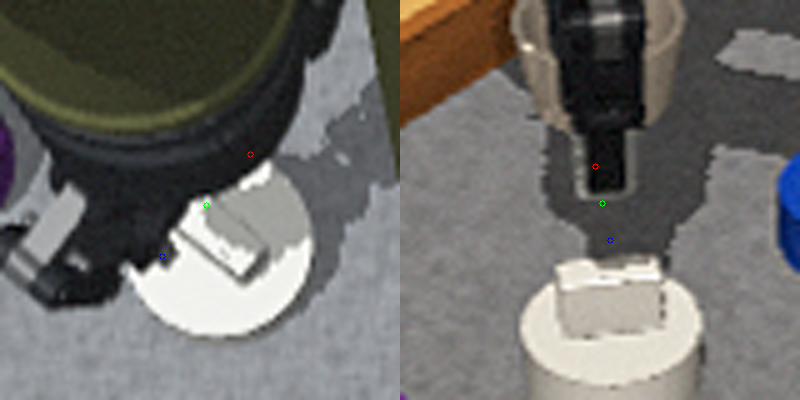

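Emit:
apply_moves(deltas=[1.2,0,0,0,0,0,1.2,-0.1,0,0,0,0,1,0,0,0,0,0,0.8,0,0,0,0,0,0,0,0,0,0,0])

```text
clock: 3.52
tool_pos: [0.6206, 0.1187, 0.0368]
orientation: [2.939, 1.569, 0.65]
contact_force: [-0.1, -0.7, -0.4]
finger_gap: 0.0469
```

```bash
python3 look.py 3; python3 -c "
from m import *
print(tri((287,176.4),(278.4,166.6)))
plan((0.6204,.118,.027),-131)"
```

```text
top crop origin 256 129 scale 5.0 pts [[296.2, 169.9], [304.4, 160.4], [287.9, 179.5]]
side crop origin 237 145 scale 5.0 pts [[277.8, 185.1], [276.4, 177.8], [279.2, 192.7]]
(array([0.59910822, 0.13174207, 0.10789775]), np.float64(0.007071823094684794))
p [0.6221 0.119  0.0386] bar -131.15 j [1.220e-01 5.330e-01 1.577e+00 1.000e-03 1.026e+00 8.390e-01] F [-0.7 -0.1  0.7] gap 0.047 t 3.72
shift cm [ 1.16 -0.07  0.19] turn [-0.15 -0.25 -0.15]
```

View pics/look3.png

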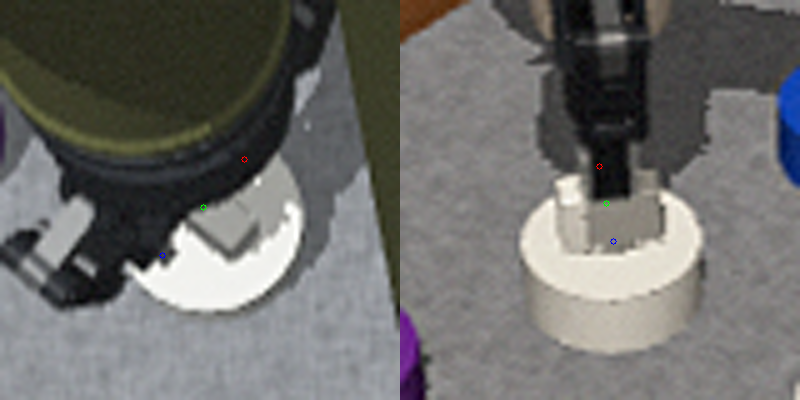

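```bash
python3 - <<'E'
from h import *
o=[]
for f,(x,y) in(("pics/side2.png",(258,140)),("pics/side3.png",(258,158))):
    im=cv2.imread(f)[y:y+40,x:x+40].astype(float)
    im=np.clip(255*(im/200)**.6,0,255).astype(np.uint8); o.append(cv2.resize(im,(400,400),interpolation=cv2.INTER_NEAREST))
cv2.imwrite("pics/z3.png",np.hstack(o))
d=grab("side"); T=np.array(d["camera_from_world"]); print(-T[:3,:3].T@T[:3,3])
E
```

```text
[0.0859756  0.67127371 0.67781537]
```

View pics/z3.png

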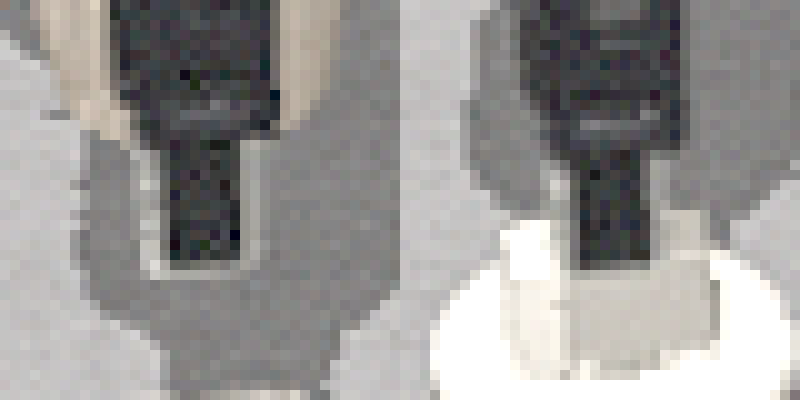

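```bash
python3 - <<'E'
from h import *
s,p,Rm=pose()
for n in("top","side"):
    d=grab(n)
    for b in(0,.008,.018,.028): print(n,b,[proj(d,p+Rm.apply([-b,-s["finger_gap"]/2-o,z])).round(1).tolist() for o in(0,.012) for z in(-.011,.011)])
im=cv2.imread("pics/top3.png")[150:190,262:312].astype(float)
im=np.clip(255*(im/200)**.5,0,255).astype(np.uint8); cv2.imwrite("pics/z3t.png",cv2.resize(im,(600,480),interpolation=cv2.INTER_NEAREST))
E
```

```text
top 0 [[283.6, 175.6], [292.6, 183.0], [279.4, 180.4], [288.4, 187.9]]
top 0.008 [[283.1, 174.7], [292.3, 182.3], [278.9, 179.7], [288.0, 187.3]]
top 0.018 [[282.5, 173.7], [291.8, 181.3], [278.2, 178.7], [287.5, 186.4]]
top 0.028 [[281.9, 172.5], [291.3, 180.3], [277.5, 177.6], [286.9, 185.4]]
side 0 [[273.1, 195.5], [284.3, 194.3], [273.8, 199.5], [285.1, 198.3]]
side 0.008 [[272.9, 192.3], [284.2, 191.1], [273.6, 196.3], [285.0, 195.1]]
side 0.018 [[272.7, 188.4], [284.0, 187.2], [273.4, 192.4], [284.8, 191.2]]
side 0.028 [[272.4, 184.4], [283.9, 183.2], [273.1, 188.4], [284.7, 187.1]]
```

View pics/z3t.png

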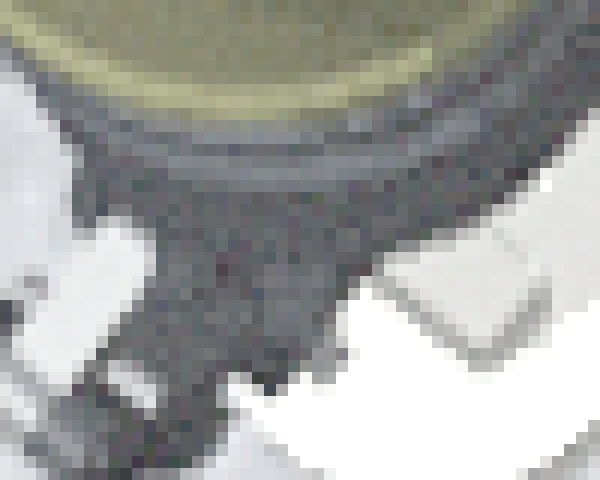

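Emit:
apply_moves(deltas=[0,-0.05,0.05,0,0,0,0,0,0,0,0,0,0,0,0,0,0,0], gripper=-0.35)

```text
clock: 4.12
tool_pos: [0.6207, 0.1188, 0.0381]
orientation: [2.659, 1.567, 0.371]
contact_force: [0.1, -1.2, 0.0]
finger_gap: 0.0277
```

```bash
python3 look.py 4 20; python3 -c "
from m import *
plan((0.6204,.118,.027),-131)"
```

```text
top crop origin 276 149 scale 10.0 pts [[296.1, 169.7], [300.9, 164.1], [291.2, 175.4]]
side crop origin 257 164 scale 10.0 pts [[277.7, 184.6], [276.9, 180.2], [278.6, 189.1]]
p [0.6207 0.1189 0.0379] bar -131.15 j [1.220e-01 5.330e-01 1.580e+00 1.000e-03 1.025e+00 8.390e-01] F [-0.1 -0.3  0.1] gap 0.0278 t 4.32
shift cm [1.09 0.03 0.09] turn [-0.15 -0.2  -0.1 ]
```

View pics/look4.png

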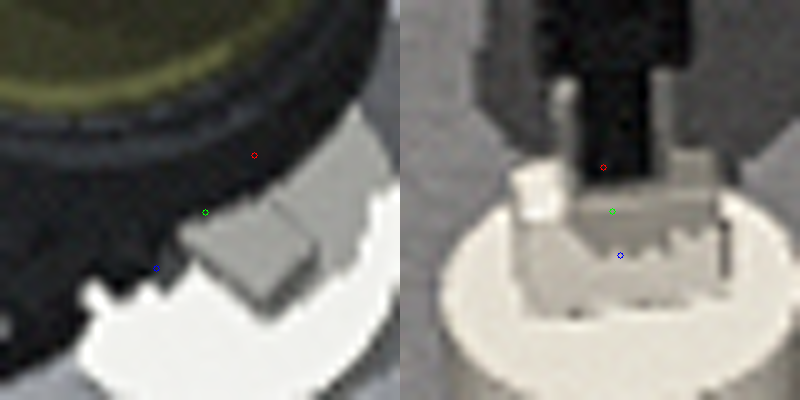

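Emit:
apply_moves(deltas=[0.5,0,0.1,-0.15,-0.2,-0.1,0.5,0,0,0,0,0,0,0,0,0,0,0])

```text
clock: 4.57
tool_pos: [0.6191, 0.1179, 0.0265]
orientation: [-0.709, 1.568, -2.995]
contact_force: [-0.1, 0.4, 0.7]
finger_gap: 0.0275
```

Emit:
apply_moves(deltas=[0.3,0,0,0,0,0,0.3,0,0,0,0,0,0,0,0,0,0,0])

```text
clock: 4.82
tool_pos: [0.6195, 0.118, 0.021]
orientation: [-0.718, 1.569, -3.004]
contact_force: [-0.1, -0.0, -0.2]
finger_gap: 0.0277
```

```bash
python3 look.py 5 20; python3 -c "
from m import *
plan((0.6204,.118,.027),-131)"
```

```text
top crop origin 277 152 scale 10.0 pts [[297.1, 172.2], [301.9, 166.7], [292.4, 177.7]]
side crop origin 258 171 scale 10.0 pts [[278.8, 191.2], [277.9, 186.9], [279.6, 195.7]]
p [0.6202 0.1181 0.022 ] bar -131.0 j [0.121 0.553 1.592 0.    0.997 0.837] F [ 0.5 -0.2  0.9] gap 0.0276 t 5.02
shift cm [-0.5   0.02 -0.  ] turn [ 0.   -0.01 -0.01]
```

View pics/look5.png

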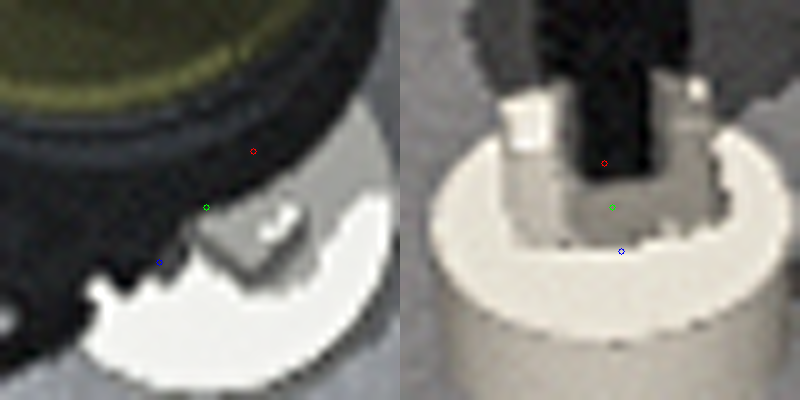

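Emit:
apply_moves(deltas=[0.3,0,0,0,0,0,0.2,0,0,0,0,0,0,0,0,0,0,0])

```text
clock: 5.27
tool_pos: [0.6197, 0.1181, 0.0164]
orientation: [-0.744, 1.57, -3.03]
contact_force: [-0.1, 0.4, 0.2]
finger_gap: 0.0277
```

Emit:
apply_moves(deltas=[0,0,0,0,0,0,0,0,0,0,0,0,0,0,0,0,0,0,0,0,0,0,0,0], gripper=-1)

```text
clock: 5.6
tool_pos: [0.6201, 0.1181, 0.0169]
orientation: [2.24, 1.571, -0.047]
contact_force: [0.3, -0.5, 0.2]
finger_gap: 0.0142
```

```bash
python3 look.py 6 20; python3 -c "
from m import *
plan((0.6204,.118,.13),-131)"
```

```text
top crop origin 277 152 scale 10.0 pts [[297.3, 172.4], [299.7, 169.5], [294.8, 175.2]]
side crop origin 258 172 scale 10.0 pts [[278.6, 192.7], [278.2, 190.4], [279.1, 195.0]]
p [0.6201 0.1181 0.0169] bar -131.0 j [ 0.121  0.559  1.597 -0.     0.986  0.837] F [-0.1 -0.6 -0.4] gap 0.0138 t 5.8
shift cm [-1.131e+01  3.000e-02 -1.000e-02] turn [0. 0. 0.]
```

View pics/look6.png

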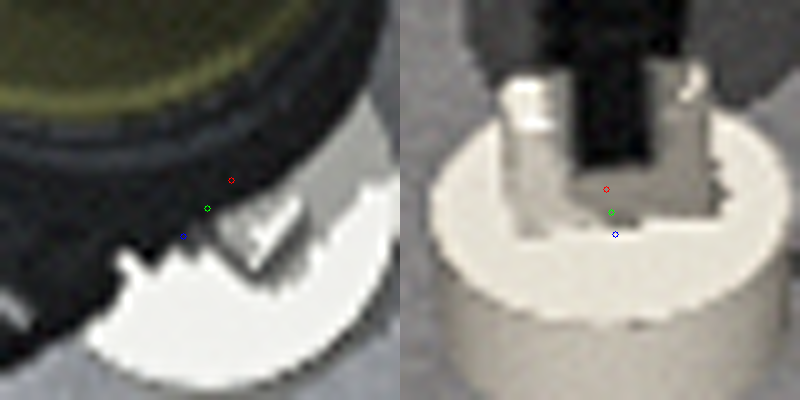

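Gripped: the gap stopped at 14 mm, and the pads straddle the bar. Next I lift about 11 cm.

Emit:
apply_moves(deltas=[-1,0,0,0,0,0,-2,0,0,0,0,0,-2.5,0,0,0,0,0,-3,0,0,0,0,0,-2.5,0,0,-4,0,0,0,0,0,-5,0,0,0,0,0,-5,0,0,0,0,0,-5,0,0,0,0,0,-5,0,0])

```text
clock: 6.55
tool_pos: [0.6202, 0.1181, 0.1282]
orientation: [1.97, 1.569, 0.107]
contact_force: [-0.1, 1.0, -0.9]
finger_gap: 0.014
```

```bash
python3 look.py 7 50; python3 -c "
from m import *
plan((0.541,-.2085,.125),-93.9)"
```

```text
top crop origin 242 107 scale 4.0 pts [[292.4, 157.9], [293.6, 153.8], [291.2, 162.1]]
side crop origin 226 97 scale 4.0 pts [[276.1, 147.1], [274.2, 145.3], [278.0, 148.9]]
p [0.6201 0.1181 0.1274] bar -107.14 j [0.121 0.442 1.482 0.    1.217 0.42 ] F [-0.5 -0.1 -0.7] gap 0.0141 t 6.75
shift cm [ 0.24  2.07 33.54] turn [-1.324e+01 -1.000e-02 -3.000e-02]
```

View pics/look7.png

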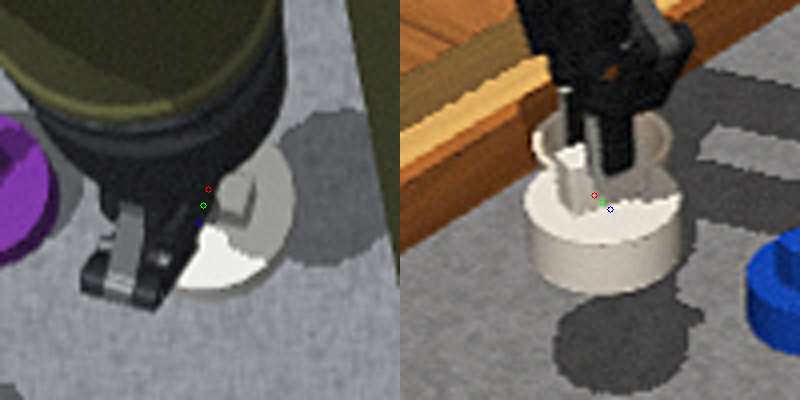

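The lid is up and level. Now I carry it over the tub.

Emit:
apply_moves(deltas=[0,0.15,2.4,0,0,0,0,0.2,3.3,0,0,0,0,0.2,3.3,0,0,0,0,0.2,3.3,0,0,0,0,0.2,3.3,0,0,0,0,0.2,3.3,0,0,0,0,0.2,3.3,0,0,0,0,0.2,3.3,0,0,0,0,0.2,3.3,0,0,0,0,0.2,3,0,0,0])

```text
clock: 7.58
tool_pos: [0.5451, -0.1936, 0.1272]
orientation: [0.641, 1.57, -1.229]
contact_force: [0.0, 0.6, -0.8]
finger_gap: 0.0143
```

Emit:
apply_moves(deltas=[0,0.1,1.7,0,0,0,0,0,0,-5,0,0,0,0,0,-5,0,0,0,0,0,-3.2,0,0,0,0,0,0,0,0,0,0,0,0,0,0])

```text
clock: 8.08
tool_pos: [0.5417, -0.2083, 0.127]
orientation: [-0.181, 1.571, -1.822]
contact_force: [-0.6, 0.1, -1.2]
finger_gap: 0.0143
```

```bash
python3 look.py 8 50; python3 -c "
from m import *
plan((0.541,-.2085,.125),-93.9)"
```

```text
top crop origin 450 152 scale 4.0 pts [[500.6, 202.0], [500.6, 197.5], [500.7, 206.5]]
side crop origin 353 43 scale 4.0 pts [[403.7, 93.9], [401.0, 92.7], [406.4, 95.0]]
p [ 0.5418 -0.2081  0.1269] bar -93.85 j [-0.439  0.378  1.596 -0.     1.168 -0.372] F [ 0.6 -0.6 -0.5] gap 0.0139 t 8.28
shift cm [ 0.19 -0.08  0.05] turn [ 0.05  0.   -0.  ]
```

View pics/look8.png

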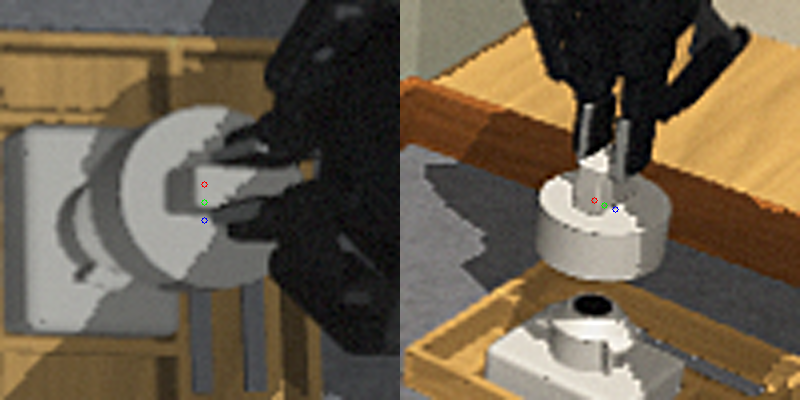

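```bash
python3 - <<'E'
from h import *
o=[]
for f,(x,y) in(("pics/top8.png",(470,170)),("pics/side8.png",(380,70))):
    im=cv2.imread(f)[y:y+60,x:x+50].astype(float)
    im=np.clip(255*(im/220)**.7,0,255).astype(np.uint8); o.append(cv2.resize(im,(400,480),interpolation=cv2.INTER_CUBIC))
cv2.imwrite("pics/z8.png",np.hstack(o))
E
```

```text
(no output)
```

View pics/z8.png

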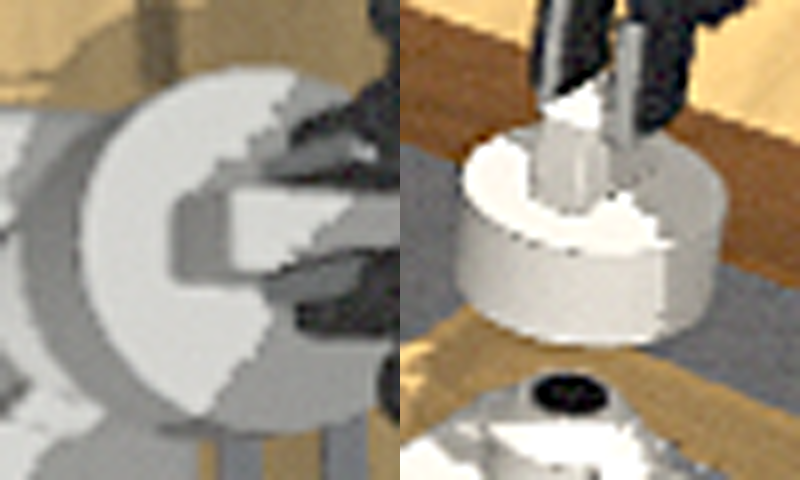

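```bash
python3 - <<'E'
from m import *
from scipy.optimize import least_squares
s,p,Rm=pose(); print(p.round(4))
T=[(255,66),(200,80),(150,110),(110,155),(85,205),(82,250),(95,300),(125,350),(160,390),(205,418),(260,432),(310,430),(365,410)]
S=[(463,185),(480,160),(510,138),(470,205),(500,232),(550,250),(610,255),(660,245),(700,225),(725,200),(718,175),(690,148)]
T=[pix(q,(470,170)) for q in T]; S=[pix((q[0]-400,q[1]),(380,70)) for q in S]
for z in(.13,.135,.14):
  for nm,d,Q in(("top",dt,T),("side",ds,S)):
    X=np.array([onz(d,*q,z)[:2] for q in Q])
    f=least_squares(lambda c:np.hypot(*(X-c[:2]).T)-c[2],[*p[:2],.036]); print(z,nm,f.x.round(4),"res",np.abs(f.fun).max().round(4))
print("tub hole z.071 top",onz(dt,482.95,206.63,.071).round(4),"side",onz(ds,400.75,118.87,.071).round(4))
print("z.075",onz(dt,482.95,206.63,.075).round(4),onz(ds,400.75,118.87,.075).round(4))
E
```

```text
[ 0.5418 -0.2081  0.1269]
0.13 top [ 0.5442 -0.215   0.0363] res 0.0007
0.13 side [ 0.5477 -0.2193  0.0358] res 0.0028
0.135 top [ 0.5436 -0.2124  0.0359] res 0.0007
0.135 side [ 0.5434 -0.2112  0.0355] res 0.0028
0.14 top [ 0.543  -0.2099  0.0356] res 0.0007
0.14 side [ 0.5392 -0.2031  0.0351] res 0.0028
tub hole z.071 top [ 0.5416 -0.2087  0.071 ] side [ 0.5412 -0.2092  0.071 ]
z.075 [ 0.5412 -0.2069  0.075 ] [ 0.5382 -0.2034  0.075 ]
```

Emit:
apply_moves(deltas=[1,-0.1,-0.12,0,0,0,1,-0.1,-0.12,0,0,0,0.6,0,0,0,0,0,0,0,0,0,0,0,0,0,0,0,0,0])

```text
clock: 8.8
tool_pos: [0.5392, -0.2053, 0.0998]
orientation: [-1.932, 1.568, 2.714]
contact_force: [-1.0, 0.1, -0.5]
finger_gap: 0.0143
```

```bash
python3 - <<'E'
from h import *
plan((0.541,-.2085,.125),-93.9)
o=[]
for n,(x,y) in(("top",(466,170)),("side",(380,85))):
    d=grab(n); save(d,f"pics/{n}9.png")
    im=cv2.imread(f"pics/{n}9.png")[y:y+60,x:x+50].astype(float)
    im=np.clip(255*(im/220)**.7,0,255).astype(np.uint8); o.append(cv2.resize(im,(400,480),interpolation=cv2.INTER_CUBIC))
cv2.imwrite("pics/z9.png",np.hstack(o))
E
```

```text
p [ 0.5392 -0.2053  0.0998] bar -93.8 j [-0.437  0.402  1.634 -0.     1.107 -0.371] F [-1.   0.1 -0.5] gap 0.0143 t 8.8
shift cm [-2.52  0.2   0.3 ] turn [ 0.1  -0.05  0.12]
```

View pics/z9.png

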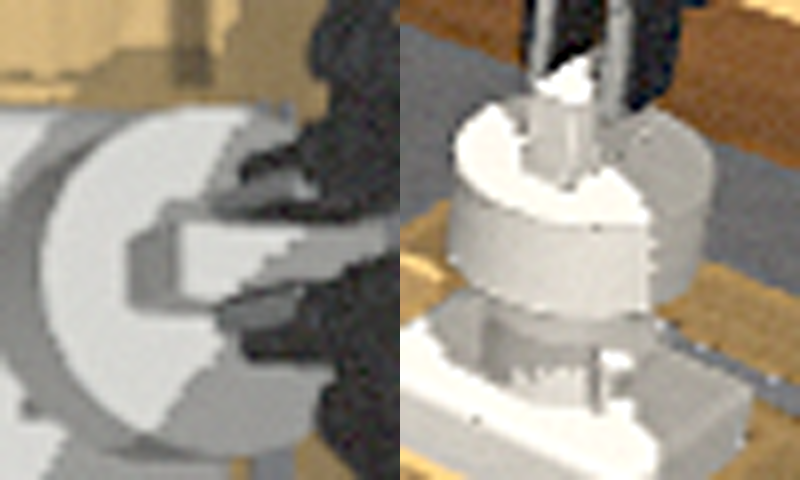

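```bash
python3 - <<'E'
from m import *
from scipy.optimize import least_squares
s,p,Rm=pose(); print(p.round(4))
T=[(200,104),(150,115),(105,145),(65,190),(45,240),(42,290),(55,340),(80,385),(110,415),(150,442),(195,456),(250,452),(295,435)]
S=[(453,150),(470,120),(500,100),(460,175),(490,200),(540,220),(600,227),(650,217),(690,195),(714,165),(705,140),(680,115)]
T=[pix(q,(466,170)) for q in T]; S=[pix((q[0]-400,q[1]),(380,85)) for q in S]
for z in(.104,.108,.112):
  for nm,d,Q in(("top",dt,T),("side",ds,S)):
    X=np.array([onz(d,*q,z)[:2] for q in Q])
    f=least_squares(lambda c:np.hypot(*(X-c[:2]).T)-c[2],[*p[:2],.036]); print(z,nm,f.x.round(4),"res",np.abs(f.fun).max().round(4))
E
```

```text
[ 0.5403 -0.206   0.1012]
0.104 top [ 0.5413 -0.2101  0.0362] res 0.0012
0.104 side [ 0.5463 -0.2169  0.0367] res 0.0026
0.108 top [ 0.5408 -0.2082  0.0359] res 0.0011
0.108 side [ 0.543  -0.2107  0.0364] res 0.0026
0.112 top [ 0.5404 -0.2063  0.0357] res 0.0011
0.112 side [ 0.5398 -0.2046  0.0361] res 0.0026
```

The lid centre is within about 1.5 mm of the tub axis by both views, inside the 3.5 mm play. Lowering in stages while watching the force.

Emit:
apply_moves(deltas=[0.5,0,0.08,0,0,0,0.5,0,0,0,0,0,0.5,0,0,0,0,0,0,0,0,0,0,0])

```text
clock: 9.33
tool_pos: [0.5389, -0.2061, 0.0846]
orientation: [-1.943, 1.568, 2.703]
contact_force: [-0.7, 0.7, -0.3]
finger_gap: 0.0141
```

Emit:
apply_moves(deltas=[0.4,0,0,0,0,0,0.4,0,0,0,0,0,0,0,0,0,0,0])

```text
clock: 9.58
tool_pos: [0.5393, -0.2062, 0.077]
orientation: [-1.945, 1.569, 2.701]
contact_force: [-0.2, 0.7, -0.9]
finger_gap: 0.014
```

Emit:
apply_moves(deltas=[0.3,0,0,0,0,0,0.3,0,0,0,0,0,0,0,0,0,0,0])

```text
clock: 9.83
tool_pos: [0.5395, -0.2064, 0.0713]
orientation: [-1.939, 1.57, 2.707]
contact_force: [-0.3, -0.2, -0.6]
finger_gap: 0.0142
```

Emit:
apply_moves(deltas=[0.2,0,0,0,0,0,0.2,0,0,0,0,0,0,0,0,0,0,0])

```text
clock: 10.08
tool_pos: [0.5396, -0.2064, 0.0675]
orientation: [-1.931, 1.57, 2.715]
contact_force: [0.1, 0.3, -0.4]
finger_gap: 0.0141
```

Emit:
apply_moves(deltas=[0.1,0,0,0,0,0,0,0,0,0,0,0])

```text
clock: 10.25
tool_pos: [0.5398, -0.2065, 0.0668]
orientation: [-2.018, 1.571, 2.628]
contact_force: [-0.1, -1.2, -0.0]
finger_gap: 0.0145
```

```bash
python3 look.py 10 30; python3 -c "
from m import *
plan((0.541,-.2085,.066),-93.9)"
```

```text
top crop origin 452 177 scale 6.666666666666667 pts [[482.7, 207.4], [482.7, 203.3], [482.8, 211.6]]
side crop origin 370 88 scale 6.666666666666667 pts [[400.9, 118.1], [398.2, 116.9], [403.5, 119.3]]
p [ 0.5399 -0.2066  0.067 ] bar -93.8 j [-0.438  0.44   1.671 -0.     1.031 -0.372] F [ 0.6 -0.6 -1.1] gap 0.0144 t 10.45
shift cm [0.1  0.12 0.19] turn [ 0.1   0.   -0.01]
```

View pics/look10.png

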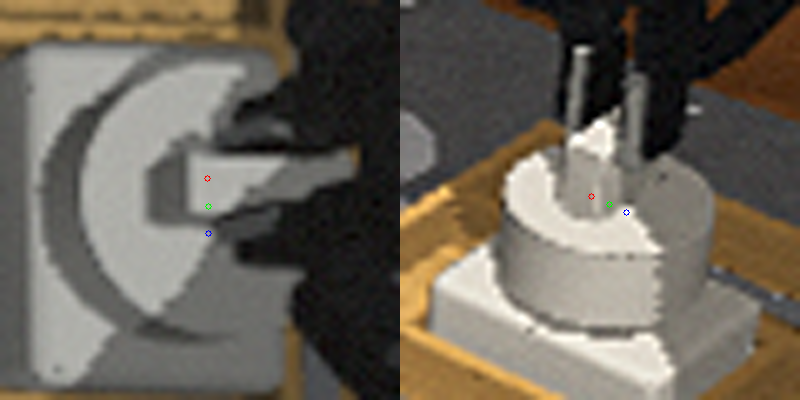

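The skirt now sits round the neck, just above the tub body. I ease down until I feel contact.

Emit:
apply_moves(deltas=[0.1,0,0,0,0,0,0,0,0,0,0,0])

```text
clock: 10.62
tool_pos: [0.5398, -0.2065, 0.0658]
orientation: [-2.156, 1.571, 2.49]
contact_force: [-0.3, -0.0, 0.3]
finger_gap: 0.0142
```

Emit:
apply_moves(deltas=[0.1,0,0,0,0,0,0,0,0,0,0,0])

```text
clock: 10.78
tool_pos: [0.5399, -0.2065, 0.0658]
orientation: [1.064, 1.57, -0.573]
contact_force: [-0.7, 1.4, 5.1]
finger_gap: 0.0142
```

Emit:
apply_moves(deltas=[0.05,0,0,0,0,0,0,0,0,0,0,0])

```text
clock: 10.95
tool_pos: [0.5399, -0.2065, 0.0657]
orientation: [1.087, 1.57, -0.55]
contact_force: [-2.7, 1.3, 8.8]
finger_gap: 0.0139
```

Contact at TCP z 0.0658, which is exactly the predicted home height (0.017 + 0.049). Twisting clockwise.

Emit:
apply_moves(deltas=[-0.05,0,0,3,0,0,0,0,0,4,0,0,0,0,0,4,0,0,0,0,0,4,0,0,0,0,0,4,0,0,0,0,0,4,0,0,0,0,0,4,0,0,0,0,0,0,0,0])

```text
clock: 11.62
tool_pos: [0.5407, -0.207, 0.0658]
orientation: [1.643, 1.569, -0.467]
contact_force: [0.1, -0.2, 4.3]
finger_gap: 0.014
```

```bash
python3 -c "
from h import *
s=arm.state();print(s['moment'])
plan((0.541,-.2085,.066),-183.9)"
```

```text
[-0.05951305  0.0401469  -0.03571185]
p [ 0.5407 -0.207   0.0658] bar -120.89 j [-0.438  0.441  1.672 -0.     1.027  0.101] F [ 0.1 -0.2  4.3] gap 0.014 t 11.62
shift cm [-0.02  0.1   0.12] turn [63.01 -0.07 -0.1 ]
```

Emit:
apply_moves(deltas=[0,0,0,4,0,0,0,0,0,4,0,0,0,0,0,4,0,0,0,0,0,4,0,0,0,0,0,4,0,0,0,0,0,4,0,0,0,0,0,4,0,0,0,0,0,4,0,0,0,0,0,0,0,0])

```text
clock: 12.37
tool_pos: [0.5407, -0.207, 0.0658]
orientation: [2.214, 1.569, -0.453]
contact_force: [0.8, 0.2, 5.6]
finger_gap: 0.0141
```

Emit:
apply_moves(deltas=[0,0,0,4,0,0,0,0,0,4,0,0,0,0,0,4,0,0,0,0,0,4,0,0,0,0,0,4,0,0,0,0,0,4,0,0,0,0,0,4,0,0,0,0,0,0,0,0])

```text
clock: 13.03
tool_pos: [0.5407, -0.207, 0.0658]
orientation: [2.678, 1.569, -0.477]
contact_force: [-0.0, 0.6, 5.2]
finger_gap: 0.014
```

```bash
python3 -c "
from h import *
s=arm.state();print(s['moment'])
plan((0.541,-.2085,.066),-183.9)"; python3 look.py 11 30
```

```text
[-0.05935094  0.05412181 -0.05316939]
p [ 0.5407 -0.207   0.0658] bar 179.23 j [-0.438  0.441  1.672 -0.     1.027  1.146] F [-0.   0.6  5.2] gap 0.014 t 13.03
shift cm [-0.02  0.15 -0.03] turn [ 3.13 -0.11 -0.05]
top crop origin 452 177 scale 6.666666666666667 pts [[482.7, 207.0], [486.7, 207.0], [478.7, 207.0]]
side crop origin 370 88 scale 6.666666666666667 pts [[400.6, 118.3], [402.2, 117.0], [398.9, 119.6]]
```

View pics/look11.png

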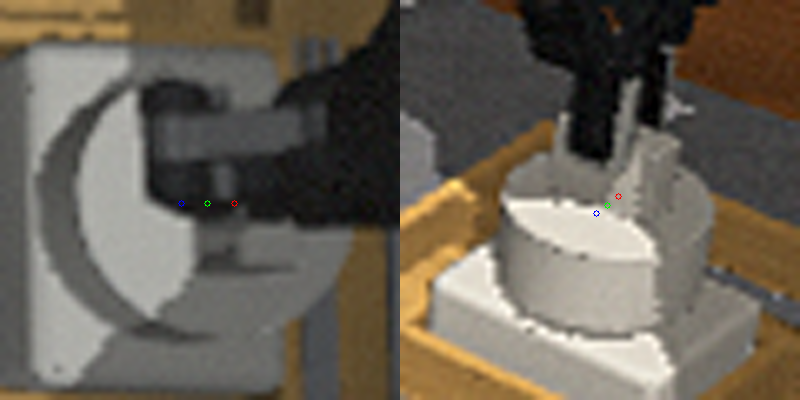

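Emit:
apply_moves(deltas=[0,0,0,4,0,0,0,0,0,3,0,0,0,0,0,0,0,0,0,0,0,0,0,0])

```text
clock: 13.47
tool_pos: [0.5407, -0.207, 0.0657]
orientation: [2.806, 1.569, -0.469]
contact_force: [0.8, 0.1, 5.1]
finger_gap: 0.0138
```

```bash
python3 -c "
from h import *
s=arm.state();print(s['moment'])
plan((0.541,-.2085,.066),-183.9)"; python3 look.py 12 30
```

```text
[-0.07528089  0.05972874 -0.08534081]
p [ 0.5407 -0.207   0.0657] bar 172.39 j [-0.438  0.441  1.672 -0.     1.027  1.265] F [0.8 0.1 5.1] gap 0.0138 t 13.47
shift cm [-0.03  0.15 -0.05] turn [-3.71 -0.11 -0.04]
top crop origin 452 177 scale 6.666666666666667 pts [[482.7, 207.0], [486.7, 207.4], [478.7, 206.6]]
side crop origin 370 88 scale 6.666666666666667 pts [[400.6, 118.3], [402.5, 117.2], [398.6, 119.4]]
```

View pics/look12.png

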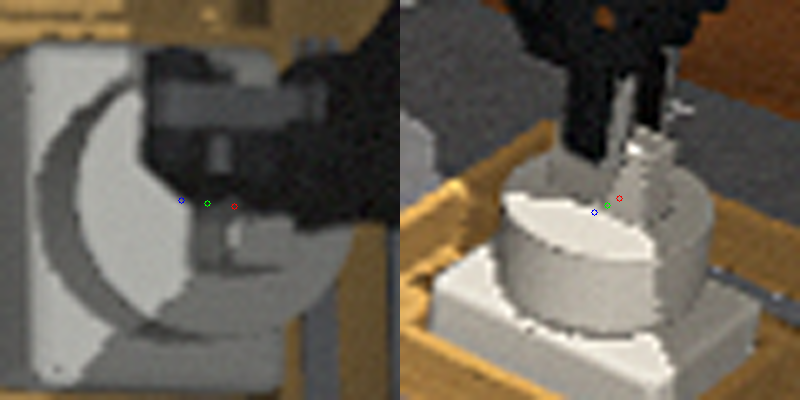

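Emit:
apply_moves(deltas=[-0.05,0,0,0,0,0,0,0,0,0,0,0,0,0,0,0,0,0,0,0,0,0,0,0,0,0,0,0,0,0], gripper=0)

```text
clock: 13.98
tool_pos: [0.5396, -0.2064, 0.0651]
orientation: [-0.34, 1.57, 2.666]
contact_force: [0.6, 0.2, -0.0]
finger_gap: 0.0425
```

Emit:
apply_moves(deltas=[-1,0,0,0,0,0,-2,0,0,0,0,0,-3,0,0,0,0,0,-3,0,0,0,0,0,-3,0,0,0,0,0,0,-2,0,0,0,0,0,0,0,0,0,0])

```text
clock: 14.57
tool_pos: [0.5443, -0.1852, 0.1888]
orientation: [-3.067, 1.565, -0.06]
contact_force: [-0.2, 0.6, -0.2]
finger_gap: 0.0429
```

```bash
python3 - <<'E'
from h import *
s,p,Rm=pose(); print(p,s["finger_gap"],s["contact_force"])
o=[]
for n,(x,y) in(("top",(450,170)),("side",(370,90))):
    d=grab(n); save(d,f"pics/{n}13.png")
    im=cv2.imread(f"pics/{n}13.png")[y:y+60,x:x+60].astype(float)
    im=np.clip(255*(im/220)**.7,0,255).astype(np.uint8); o.append(cv2.resize(im,(400,400),interpolation=cv2.INTER_CUBIC))
cv2.imwrite("pics/z13.png",np.hstack(o))
E
```

```text
[ 0.54433343 -0.18523014  0.18881587] 0.042916502988095885 [-0.21899899  0.62467574 -0.15994447]
```

View pics/z13.png

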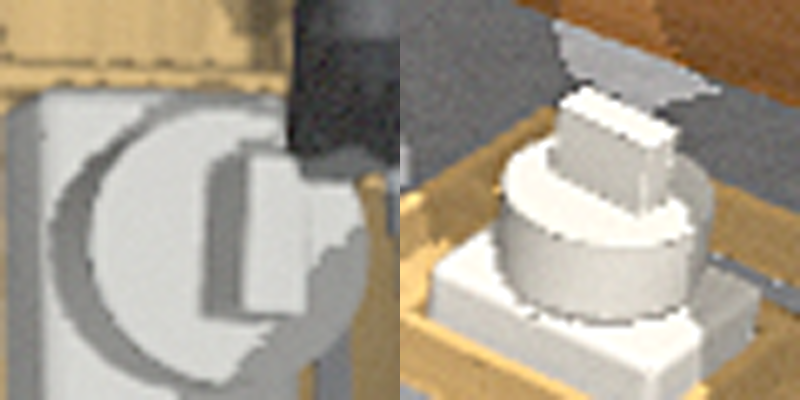

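View pics/top13.png

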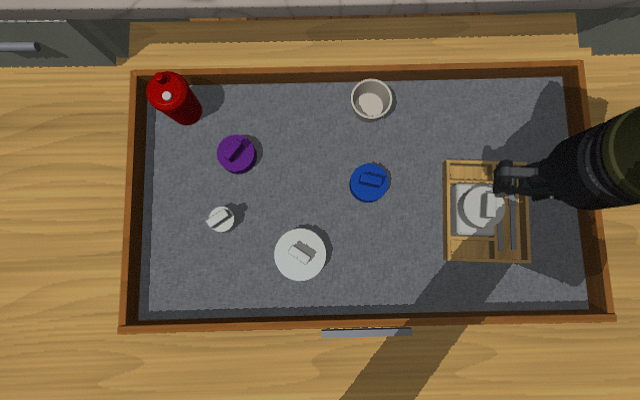

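```bash
python3 - <<'E'
from m import *
f=400/60
def yaw(d,a,b,org,off,z):
    A,B=[onz(d,*pix((q[0]-off,q[1]),org,f),z) for q in(a,b)]; v=A-B; return np.degrees(np.arctan2(v[1],v[0])).round(1),np.linalg.norm(v).round(4)
print("top bar left",yaw(dt,(250,155),(243,312),(450,170),0,.102))
print("top wall base",yaw(dt,(212,158),(205,312),(450,170),0,.075))
print("side bar near top edge",yaw(ds,(562,103),(645,155),(370,90),400,.102), yaw(ds,(590,88),(678,135),(370,90),400,.102))
print("side bar base",yaw(ds,(550,172),(640,214),(370,90),400,.075))
# tub body left edge for comparison, same pics
print("tub side",yaw(ds,(435,285),(660,380),(370,90),400,.04))
o=[]
im=cv2.imread("pics/top13.png")[185:225,472:507]; im2=cv2.imread("pics/side13.png")[98:130,388:416]
cv2.imwrite("pics/z14.png",np.hstack([cv2.resize(im,(420,480),interpolation=cv2.INTER_NEAREST),cv2.resize(im2,(380,480),interpolation=cv2.INTER_NEAREST)]))
s=cv2.imread("pics/top13.png");a=cv2.imread("pics/top0.png")
for n,b in(("large",(265,220,335,288)),("small",(200,200,245,240))):
    print(n,[cv2.fitEllipse(cv2.convexHull(blobs(up(i,b).min(2)>120)[0]))[0] for i in(a,s)])
E
```

```text
top bar left (np.float64(-7.2), np.float64(0.0396))
top wall base (np.float64(-7.2), np.float64(0.0406))
side bar near top edge (np.float64(-15.6), np.float64(0.0402)) (np.float64(-10.8), np.float64(0.0393))
side bar base (np.float64(-4.9), np.float64(0.0377))
tub side (np.float64(0.3), np.float64(0.0891))
large [(279.4149169921875, 278.0005798339844), (279.2403259277344, 278.1969299316406)]
small [(134.97235107421875, 130.4239959716797), (134.6796875, 131.43560791015625)]
```

View pics/z14.png

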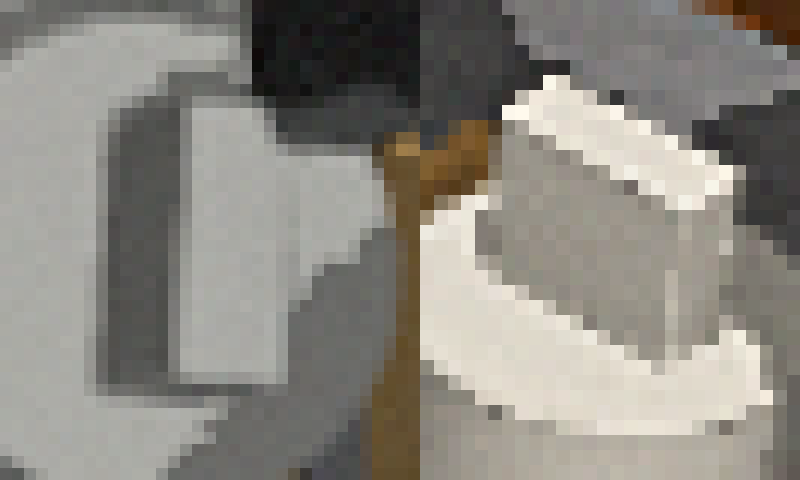

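```bash
python3 -c "
from h import *
arm.sign_off(); print(arm.state()['clock'])"
```

```text
the job is handed in; nothing more can be done
the job is handed in; nothing more can be done
```

The mid-size white lid is on the tub, twisted clockwise about 94° and released. I handed the job in at about 15 s of the 42 s allowed.

**Fit:** The lid met the neck at TCP z 0.0658, against 0.066 worked out for fully home, pressing with 5–9 N. It stayed at that height through the twist.

**Bar direction:** In the top view the released bar lies at about −7°, against −3.9° for the tub's long side. That agrees with the gripper angle, about 3.7° past the long side. I stopped there and did not turn on to the stop at 9°, so I never felt the stop itself.

**Other lids:** The large and small lids are within about 0.1 pixel of where they started. The gripper is about 12 cm above the lid and touches nothing.

**Disagreements:**
- Bar angles from hand-picked edges in the side view scattered between −5° and −16°, so I relied on the top view and the gripper angle.
- The cameras put the drawer floor at about z −5 mm.
- The fingertips looked roughly 10–20 mm farther back than I expected. I therefore set the grasp depth by looking and the fit by contact force.

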